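Clear the lid of the curing unit and hold it at the vent mark

TASK

Vent the light-curing unit: with the scraper block, not with the fingers, wipe all five plaster chips off its shut lid into the catch tray beside it, so that none drops inside, and stand or lay the scraper on the bench, clear of unit and tray. Then lift the sprung lid until it is level with the set pointer on the quadrant and hold it still there: the lid shuts by itself, so finish while still holding it, with nothing propped under it. Do not shift the set pointer or the other things on the bench.

Things in the scene. Friction and masses are not known exactly. Their poses are not given: they have to be found in the camera images.
- unit: The light-curing unit, a white sheet-metal bench appliance fixed to the bench, housing 170 (its x) x 260 (its y) x 105 mm high. Origin: centre of its underside, on the bench; x points from its front to its back, z up. Its front with the timer knob and the lid handle faces its -x, roughly towards the robot. The catch tray stands against its -y flank; the quadrant stands on its +y flank.
- lid (a joint): Lid angle, rad: 0 shut, grows as the lid's front edge rises, end stop at 1.3. The lid is a flat aluminium plate 180 (x) x 280 (y) x 20 mm covering the housing, its top 125 mm above the bench, hinged along its back edge. A spring hinge shuts it at once when let go: it takes about 5 N at the handle to start lifting and about 7 N at 0.8 rad (lid about 0.45 kg, included).
- lid_handle (a point): Centre of the bow handle on the lid's front edge: a round steel bar, 10 mm thick, 110 mm long along y, 45 mm clear in front of the lid's front face (axis to face), at the lid's mid-thickness (115 mm above the bench when shut). It turns with the lid; its x axis is the lid's (from handle to hinge), y lies along the bar.
- lid_top (a point): Centre of the lid's flat upper face; x, y, z axes of the lid, z out of the face. The face reaches 90 mm to either side in x and 140 mm in y.
- hinge (a point): Middle of the hinge line, which runs along the unit's y axis, 115 mm above the bench, 85 mm behind the unit's centre; the handle bar is 220 mm from it.
- pointer (a joint): Angle of the set pointer that marks the vent position on the quadrant, rad, on the same scale as the lid angle: the lid is at the mark when both values are equal. It was set between 0.38 and 0.80 and stays by friction.
- pointer_knob (a point): The set pointer's black knob (16 mm across, 18 mm long), at its middle, 118 mm from the hinge line, outside the aluminium quadrant arc on the unit's +y flank (arc radius 115 mm, its top 215 mm above the bench, reaches 165 mm out from the unit's centre plane, knob to 175 mm). Its x axis points from knob to hinge. A steel index pin on the lid's side edge, 102 mm from the hinge line, comes level with the pointer's arm when the lid is at the mark.
- tray: Loose steel catch tray, 250 (x) x 190 (y) x 50 mm high, 4 mm walls, 0.7 kg, standing on the bench with its long side under the lid's overhanging -y edge, so that what is wiped off that edge falls into it. Origin: centre of its underside; axes along those of the unit.
- scraper_center (a point): Scraper block, at its centre, 35 mm above its underside: a wooden block 24 mm thick (x) x 150 mm long (y) x 70 mm high with a rubber strip 18 mm thick and 8 mm high showing along its underside, 0.18 kg; it starts standing upright on the bench, rubber down, to the robot's left. Grip it across its thickness (x).
- scraper: The same scraper block; origin at the centre of its underside.
- cast: Bystander: plaster dental cast 55 x 64 x 31 mm; origin under its middle.
- flask: Bystander: brown glass jar 52 mm across, 100 mm high; origin under its middle.
- bowl: Bystander: dark rubber mixing bowl 110 mm across, 62 mm high; origin under its middle.
- chip0_center (a point): Centre of a loose plaster chip, 26 x 18 x 10 mm, 11 g, lying on the lid, its centre within 50 mm of the lid's middle in x and 85 mm in y.
- chip1_center (a point): Centre of a loose plaster chip, 22 x 20 x 9 mm, 11 g, lying on the lid, its centre within 50 mm of the lid's middle in x and 85 mm in y.
- chip2_center (a point): Centre of a loose plaster chip, 29 x 15 x 11 mm, 11 g, lying on the lid, its centre within 50 mm of the lid's middle in x and 85 mm in y.
- chip3_center (a point): Centre of a loose plaster chip, 20 x 17 x 10 mm, 11 g, lying on the lid, its centre within 50 mm of the lid's middle in x and 85 mm in y.
- chip4_center (a point): Centre of a loose plaster chip, 24 x 21 x 9 mm, 11 g, lying on the lid, its centre within 50 mm of the lid's middle in x and 85 mm in y.
Mind the look-alikes: they are no part of the job. Of the things that look like the scraper, take the one that is farthest to the robot's right at the start.

How it is judged:
On the way, in this order (a step that is already met when the one before it is completed fails the run):
1. the scraper is held down on the lid (contact force between the fingers and scraper above 1 N and z of scraper_center in the frame of lid_top between 0 and 0.046 m and x of scraper_center in the frame of lid_top between -0.14 and 0.14 m and y of scraper_center in the frame of lid_top between -0.16 and 0.16 m), for 0.1 s.
2. all five chips lie in the catch tray (x of chip0_center in the frame of tray between -0.125 and 0.125 m and y of chip0_center in the frame of tray between -0.095 and 0.095 m and height (world z) of each of chip0_center, chip1_center, chip2_center, chip3_center, chip4_center below 0.05 m and x of chip1_center in the frame of tray between -0.125 and 0.125 m and y of chip1_center in the frame of tray between -0.095 and 0.095 m and x of chip2_center in the frame of tray between -0.125 and 0.125 m and y of chip2_center in the frame of tray between -0.095 and 0.095 m and x of chip3_center in the frame of tray between -0.125 and 0.125 m and y of chip3_center in the frame of tray between -0.095 and 0.095 m and x of chip4_center in the frame of tray between -0.125 and 0.125 m and y of chip4_center in the frame of tray between -0.095 and 0.095 m), for 0.2 s.
3. the scraper stands or lies on the bench, let go, clear of unit and tray (contact force between the fingers and scraper below 0.05 N and height (world z) of scraper_center below 0.06 m and linear speed of scraper below 0.03 m/s and contact force between scraper and tray below 0.05 N and contact force between scraper and lid below 0.05 N and contact force between scraper and unit below 0.05 N), for 0.2 s.
4. the fingers hold the lid level with the set pointer (angle between the x axis of lid_handle and the x axis of pointer_knob, either way round below 0.08 rad and contact force between the fingers and lid above 1.5 N), for 0.3 s.
At the end, for the whole second after the job is handed in: The fingers hold the lid (over 1.5 N) still and within 0.08 rad (4.6 degrees) of the set pointer's angle; all five chips lie in the catch tray; the scraper is at rest on the bench, released, touching neither tray, lid nor unit; the tray does not touch the lid, so that only the robot carries the lid (all of step 2 and all of step 3 and all of step 4 and velocity of joint lid between -0.05 and 0.05 rad/s and contact force between lid and tray below 0.05 N); the arm keeps its last pose, push and grip.
It fails at once if the lid is lifted while a chip still lies on it (value of joint lid above 0.12 rad and height (world z) of any of chip0_center, chip1_center, chip2_center, chip3_center, chip4_center above 0.09 m).
It fails at once if a chip is gripped with the fingers (contact force between the fingers and chip0 above 4 N or contact force between the fingers and chip1 above 4 N or contact force between the fingers and chip2 above 4 N or contact force between the fingers and chip3 above 4 N or contact force between the fingers and chip4 above 4 N).
It fails at once if the set pointer is shifted (distance of pointer_knob from where it was at the start of the episode above 0.006 m).
It fails at once if a bystander is shifted (distance of any of cast, flask, bowl from where it was at the start of the episode above 0.02 m).
It also fails if it takes over 72 s, if anything falls off the work surface, if the arm or the gripper's body presses on something with over 40 N, if the wrist force passes 120 N, or if a joint passes its speed limit or range.

ROBOT

A 6-joint arm with a two-finger parallel gripper is mounted at the origin on the work surface. World frame = base frame: x ahead of the robot, y to its left, z up, the work surface at z = 0. Lengths are in m, angles in rad, forces in N, time in s.
With the tool pointing down it reaches from about 0.35 to 0.85 m from the base axis. Payload 8.1 kg.
Tool frame: the origin (TCP) lies on the centre line of the jaws, within the pads' length; the fingertips stand 11 mm ahead of it and the grasp point (between the pads) lies 8 mm behind it (tip_reach is the z of the fingertips in the tool frame, in m); z points along the fingers, y is the direction in which the jaws open and shut (so a half turn about z gives the same grasp; the last joint's range is limited). The gripper opens to 93 mm and grips with 3 to 60 N. Pads are 15 mm wide; open, the fingers measure 128 mm over their backs; the gripper's body (75 mm by 188 mm) begins 65 mm behind the grasp point.
Start: joints at [-1.217, 0.13, 1.488, -0, 1.523, -0.085], TCP at [0.255, -0.543, 0.23] pointing down, gripper open.
Joint ranges: [-2.96, 2.96], [-0.89, 2.26], [0.02, 2.5], [-1.34, 4.48], [0, 2.73], [-2.66, 2.66]. Speed limits (rad/s): [2.39, 2.39, 2.79, 3.14, 3.14, 3.14].

INTERFACE

Orientations are given as a rotation vector (axis times angle).
In Python, from plant import read_state, read_camera, camera_params, close_job, silhouettes, tip_of, tip_reach gives the robot as it stands.
- The arm moves only by the shell command python3 -m creep 'ROWS' [FORCE]. ROWS is JSON, a list of rows, each a list of 5 numbers: the shift along the tool's x, y, z in m, then the turn about the tool's z in rad, then the closure in counts, from 0 (fully open) to 255 (shut). In form: [[dx, dy, dz, twist, gripper], ...]. A call has 1 to 12 rows; each row shifts and turns the commanded pose from where the row before left it, along the tool's axes as they then stand; what a row does not reach is not made up. A row lasts 1/12 s, in which the tool goes at most 41.7 mm and 7.16 degrees, less where a joint would pass 70% of its speed; a pose out of reach is approached as far as the arm can. A call is refused whole if a number of a shift passes 0.0417 or a number of a turn 0.125, either way. A call with a gripper value outside its range is refused whole. The fingers move at their own pace and stop on an object; FORCE is the grip in N (left out, the last holds). Time passes only in rows, so rows that do not move let the fingers close. It gives the time, the measured TCP pose, the force and the opening at its end, in the units of the state.
- read_state(): the state, without advancing time (a new reading comes with each control period).
- read_camera(name): name is "scene" or "top" or "wrist"; returns the picture (400x640x3 uint8, red, green, blue); there is no depth.
- camera_params(name): a dict with "fov_y" (degrees; the focal length in pixels is half the picture's height over the tangent of half this angle, whatever the lens; pixels are square), "cx", "cy" (the principal point, pixels), "position" and "rotation" of the camera in the world. Camera axes: x right, y down, z forward; pixel columns grow to the right and rows downward; lengths in m; the calibration is good to about 2 mm. A picture is of the moment at which its call begins: read the wrist's pose just before it. camera_params takes no time and is no camera call; for the wrist camera it gives the pose at the moment of the call.
- close_job(): hands the job in, once; it reports no verdict.
Trained networks look in the newest picture that a camera, given by its name, has taken for a name from the list of things; names that differ only in an ending like _2 or _b are one class to them, and where a whole thing is asked for, a point or a joint stands for the part that bears it (a point fixed in the world has none). Each returns a list of dicts, best first, with "confidence" (0 to 1); they miss things now and then, are a little off and sometimes report something else, mostly with a low value. They report only what shows in the picture. A call takes as long as a camera call. They do not tell look-alikes from the thing itself.
- silhouettes(camera, query): "region" (400x640 bool, what is visible of it) and "pixel" ([column, row] in pixels, amid what is visible of it).
- tip_of(camera, query): "pixel" ([column, row] in pixels: a listed point, or the origin of a listed thing).
The state is a dict: "t": time; "q": joint angles; "dq": joint speeds; "joint_torque": joint torques, N m; "tool_pos": TCP position; "orientation": TCP orientation; "force": force on the tool from outside, world axes, zero at the start; "wrist_torque": the same for the moment, N m; "opening": finger opening in m.
Only numpy, scipy, OpenCV 4.12 (cv2) and the standard library are available. Lean on these libraries where they do the work, as an engineer would, in place of code of your own. Each camera call takes 0.05 s, during which the arm holds its last target.

## Working session

There is one attempt and no reset: what is moved stays moved. The work goes in short steps, Python scripts to look and compute and a shell command to move; the robot and the scene stay as the last step left them, time stands still between calls to the robot, and variables do not carry over. Pictures are saved under pics/ and viewed, and the job is handed in when it is done.

```bash
ls; mkdir -p pics; cat > h.py <<'E'
from plant import *
import numpy as np, cv2, sys
from scipy.spatial.transform import Rotation as R
def cp(n):
    c=camera_params(n); f=200/np.tan(np.radians(c['fov_y'])/2)
    M=np.array(c['rotation'],float)
    if M.shape!=(3,3): M=R.from_rotvec(M).as_matrix()
    return f,c['cx'],c['cy'],np.array(c['position']),M
def ray(c,px):
    f,cx,cy,p,M=c
    d=M@np.array([(px[0]-cx)/f,(px[1]-cy)/f,1.]); return p,d
def onz(c,px,z):
    p,d=ray(c,px); return p+d*(z-p[2])/d[2]
def proj(c,X):
    f,cx,cy,p,M=c
    v=M.T@(np.array(X)-p); return np.array([cx+f*v[0]/v[2],cy+f*v[1]/v[2]])
def save(im,name): cv2.imwrite('pics/'+name,cv2.cvtColor(im,cv2.COLOR_RGB2BGR))
E
python3 - <<'E'
from h import *
for n in ['scene','top','wrist']:
    save(read_camera(n),n+'0.png'); print(n,camera_params(n))
print(read_state())
E
```

```text
pics
scene {'fov_y': 48.165730649107715, 'cx': 321.9224076807131, 'cy': 199.92589441495176, 'position': array([ 1.23932501, -0.18610055,  1.13546263]), 'rotation': array([-2.04626   , -1.56267689,  0.53522933])}
top {'fov_y': 48.90621250573639, 'cx': 314.95017507653864, 'cy': 197.86743447575503, 'position': array([0.34324377, 0.00924786, 1.59100393]), 'rotation': array([-2.18863673,  2.1502647 , -0.12011209])}
wrist {'fov_y': 59.35369606490327, 'cx': 322.2626027802826, 'cy': 197.54605416541668, 'position': array([ 0.32140595, -0.51160532,  0.38215271]), 'rotation': array([ 2.45393002, -1.55919078, -0.21432915])}
{'t': 0.15, 'q': array([-1.21743186e+00,  1.31024105e-01,  1.48903311e+00,  7.65181921e-06,
        1.52300500e+00, -8.54182298e-02]), 'dq': array([-1.03240060e-04, -1.89474690e-03, -2.00615883e-03,  5.58699182e-05,
       -3.70089946e-04,  2.13109771e-03]), 'joint_torque': array([-1.37106665e-03, -5.60475898e+01, -4.92334843e+01,  7.65685039e-02,
        3.06583964e-02, -8.31633020e-05]), 'tool_pos': array([ 0.25476619, -0.54275074,  0.22880447]), 'orientation': array([-3.06486660e+00, -6.83404650e-01,  2.96302134e-04]), 'force': array([-0.55948761, -0.29427075, -0.65852049]), 'wrist_torque': array([-0.02707529, -0.01034227,  0.03923134]), 'opening': 0.09292788624618575}
```

View pics/scene0.png

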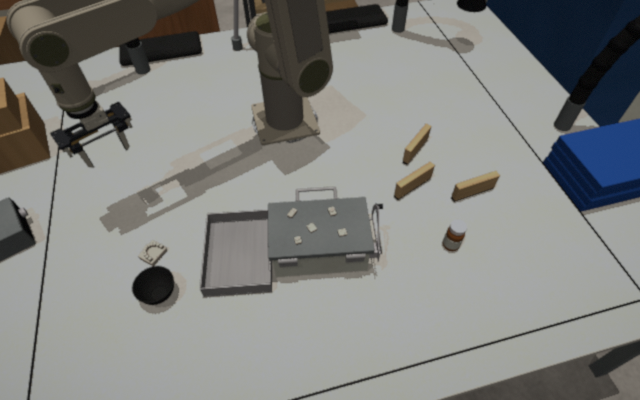

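View pics/top0.png

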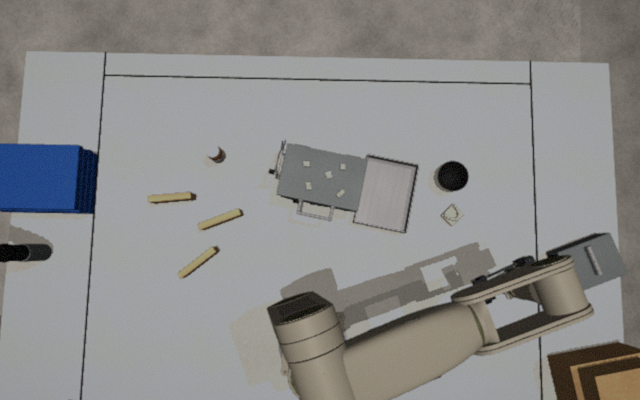

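```bash
cat > m1.py <<'E'
from h import *
c=cp('top'); s=cp('scene')
for cam,cc in (('top',c),('scene',s)):
  for q,z in (('unit',0),('lid_handle',.115),('lid_top',.125),('hinge',.115),('tray',0),('scraper_center',.035),('pointer_knob',.17),('cast',0),('flask',0),('bowl',0),('chip0_center',.13)):
    print(cam,q,[(np.round(d['pixel']).astype(int).tolist(),round(d['confidence'],2),np.round(onz(cc,d['pixel'],z)[:2],3).tolist()) for d in tip_of(cam,q)][:7])
E
python3 m1.py
```

```text
top unit [([319, 183], 0.63, [0.568, -0.01])]
top lid_handle [([316, 217], 0.97, [0.435, -0.003])]
top lid_top [([325, 175], 0.64, [0.577, -0.028])]
top hinge [([327, 152], 0.73, [0.657, -0.035]), ([324, 175], 0.3, [0.577, -0.025])]
top tray [([384, 192], 0.57, [0.538, -0.251])]
top scraper_center [([198, 262], 0.88, [0.277, 0.41]), ([221, 220], 0.74, [0.422, 0.334]), ([173, 199], 0.74, [0.496, 0.508]), ([215, 153], 0.32, [0.662, 0.364])]
top pointer_knob [([273, 170], 0.44, [0.585, 0.143]), ([342, 164], 0.42, [0.607, -0.082])]
top cast [([449, 215], 0.6, [0.459, -0.485])]
top flask [([217, 156], 0.66, [0.659, 0.365]), ([222, 221], 0.56, [0.423, 0.337])]
top bowl [([447, 180], 0.93, [0.587, -0.48])]
top chip0_center [([386, 192], 0.64, [0.522, -0.234]), ([308, 184], 0.44, [0.545, 0.028])]
scene unit [([320, 247], 0.64, [0.566, -0.016])]
scene lid_handle [([315, 191], 0.87, [0.448, 0.003])]
scene lid_top [([321, 225], 0.72, [0.575, -0.016])]
scene hinge [([323, 256], 0.86, [0.664, -0.034])]
scene tray [([240, 257], 0.95, [0.54, -0.249])]
scene scraper_center [([414, 182], 0.88, [0.435, 0.329]), ([418, 144], 0.67, [0.279, 0.408]), ([476, 185], 0.57, [0.496, 0.514])]
scene pointer_knob [([379, 204], 0.65, [0.58, 0.145])]
scene cast [([154, 251], 0.91, [0.45, -0.492]), ([292, 215], 0.42, [0.433, -0.07]), ([298, 240], 0.32, [0.525, -0.075]), ([451, 247], 0.3, [0.669, 0.356])]
scene flask [([452, 247], 0.7, [0.669, 0.359]), ([297, 242], 0.6, [0.533, -0.079])]
scene bowl [([157, 293], 0.9, [0.592, -0.489])]
scene chip0_center [([158, 293], 0.74, [0.665, -0.451]), ([330, 212], 0.53, [0.542, 0.021])]
```

```bash
cat > m2.py <<'E'
from h import *
c=cp('top'); im=read_camera('top')
cr=im[125:285,145:425]; save(cv2.resize(cr,None,fx=2.85,fy=2.85,interpolation=cv2.INTER_CUBIC),'crop_top.png')
im=read_camera('scene')
cr=im[100:300,185:505]; save(cv2.resize(cr,None,fx=2.5,fy=2.5,interpolation=cv2.INTER_CUBIC),'crop_scene.png')
cr=im[170:290,260:400]; save(cv2.resize(cr,None,fx=5,fy=5,interpolation=cv2.INTER_CUBIC),'crop_unit.png')
for n in ('top','scene'):
  cc=cp(n)
  for q,z in (('scraper',.07),('lid_top',.125),('tray',.05)):
    for d in silhouettes(n,q)[:3]:
      m=d['region'].astype(np.uint8)
      cs,_=cv2.findContours(m,cv2.RETR_EXTERNAL,cv2.CHAIN_APPROX_NONE)
      k=max(cs,key=cv2.contourArea).reshape(-1,2)
      w=np.array([onz(cc,p,z)[:2] for p in k])
      r=cv2.minAreaRect((w*1000).astype(np.float32))
      print(n,q,round(d['confidence'],2),d['pixel'],r)
E
python3 m2.py
```

```text
top scraper 0.91 [194.2, 263.1] ((279.511474609375, 400.8122253417969), (33.885555267333984, 159.9219207763672), 38.72300338745117)
top scraper 0.9 [218.2, 219.3] ((425.4758605957031, 330.84564208984375), (31.888113021850586, 156.1180419921875), 20.87346649169922)
top scraper 0.72 [169.9, 198.4] ((497.18353271484375, 502.50811767578125), (35.300540924072266, 166.36338806152344), 4.250034332275391)
top lid_top 0.84 [319.6, 174.1] ((548.0322265625, -11.785858154296875), (282.4674072265625, 229.66217041015625), 79.56278228759766)
top lid_top 0.72 [450.6, 212.8] ((455.16790771484375, -453.7209777832031), (53.68798065185547, 62.695343017578125), 45.14168930053711)
top tray 0.96 [388.7, 195.1] ((529.6182250976562, -246.2098388671875), (197.25466918945312, 255.44900512695312), 79.86753845214844)
scene scraper 0.9 [417.5, 142.4] ((303.1234130859375, 386.33294677734375), (40.924617767333984, 204.39573669433594), 40.526668548583984)
scene scraper 0.75 [413.0, 179.4] ((448.88189697265625, 316.2168273925781), (54.5449104309082, 190.05691528320312), 20.970352172851562)
scene scraper 0.73 [474.0, 183.9] ((521.532958984375, 487.49658203125), (59.524620056152344, 191.79954528808594), 7.401151180267334)
scene lid_top 0.96 [316.5, 227.8] ((556.1826171875, -14.554885864257812), (285.6370544433594, 234.2394256591797), 79.50125885009766)
scene tray 0.84 [234.7, 258.3] ((543.240234375, -252.65721130371094), (192.89584350585938, 276.1394348144531), 79.20325469970703)
```

View pics/crop_top.png

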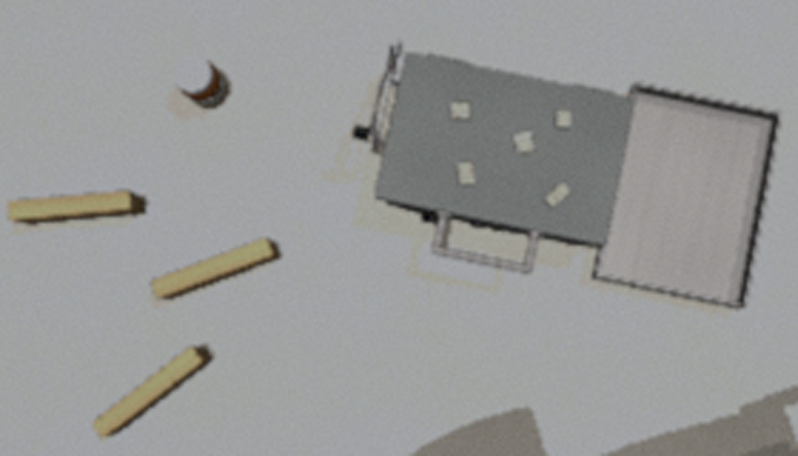

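View pics/crop_scene.png

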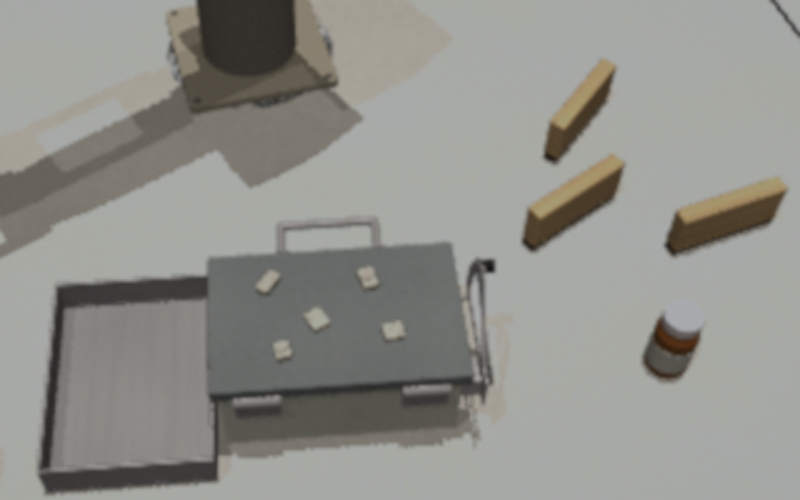

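View pics/crop_unit.png

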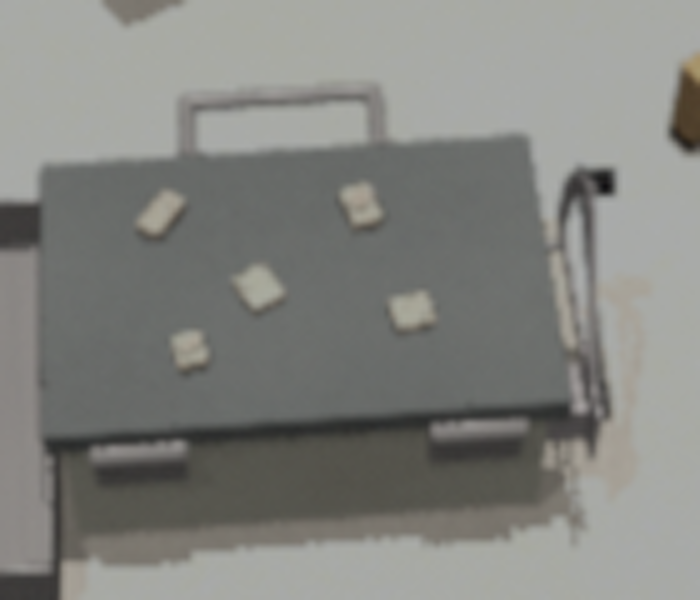

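```bash
cat > m3.py <<'E'
from h import *
from scipy.optimize import least_squares
c=cp('top'); s=cp('scene')
# pointer-free fit of the unit pose to lid corners (lid frame: front+y, ...)
sc=np.array([(42,165),(527,137),(567,408),(48,440)])/5+np.array([260,170])
tp=np.array([(602,243),(378,198),(402,53),(632,95)])/2.85+np.array([145,125])
L=[(-.09,-.14),(-.09,.14),(.09,.14),(.09,-.14)]
def W(p,x,y,z):
    a=p[2]; return [p[0]+x*np.cos(a)-y*np.sin(a),p[1]+x*np.sin(a)+y*np.cos(a),z]
def res(p,sel=(0,1)):
    r=[]
    for i,l in enumerate(L):
        if 0 in sel:r+=list(proj(s,W(p,*l,.125))-sc[i])
        if 1 in sel:r+=list(proj(c,W(p,*l,.125))-tp[i])
    return r
for sel in((0,1),(0,),(1,)):
    f=least_squares(res,[.573,-.018,-.18],args=(sel,)); print(sel,f.x.round(4),np.round(f.fun,1))
p=least_squares(res,[.573,-.018,-.18]).x
def inv(X):
    a=p[2];d=np.array(X[:2])-p[:2];return np.array([d[0]*np.cos(a)+d[1]*np.sin(a),-d[0]*np.sin(a)+d[1]*np.cos(a)])
print('chips scene',[inv(onz(s,np.array(k)/5+[260,170],.133)).round(3).tolist() for k in [(160,214),(361,206),(259,287),(411,312),(189,350)]])
print('chips top',[inv(onz(c,np.array(k)/2.85+[145,125],.133)).round(3).tolist() for k in [(558,194),(466,173),(525,142),(460,110),(564,118)]])
# pointer: knob centre at lateral ~.166
kt=np.array((361,133))/2.85+[145,125]; ks=np.array((603,182))/5+[260,170]
for y in(.160,.166,.172):
  def r2(t):
    X=W(p,.085-.118*np.cos(t[0]),y,.115+.118*np.sin(t[0])); return np.r_[proj(c,X)-kt,proj(s,X)-ks]
  g=least_squares(r2,[.6]); print('pointer',y,g.x,g.fun.round(1))
# scraper
def S(q,x,y,z):return W(q,x,y,z)
print('handle',W(p,-.135,0,.115),'hinge',W(p,.085,0,.115),'tray',W(p,0,-.225,0))
E
python3 m3.py
```

```text
(0, 1) [ 0.5743 -0.0189 -0.1834] [-0.8 -0.4  1.4 -0.2  0.3 -1.5 -2.  -1.1  1.9 -1.6  0.7 -1.8 -1.5 -0.1
  0.9 -0.2]
(0,) [ 0.5768 -0.0195 -0.194 ] [-0.5 -0.1  0.7 -0.4  1.7 -0.2 -1.9  0.3]
(1,) [ 0.5715 -0.0181 -0.1706] [ 1.6  0.1 -2.   0.3 -0.  -0.5  0.4  0. ]
chips scene [[-0.043, -0.072], [-0.039, 0.039], [0.01, -0.021], [0.033, 0.059], [0.047, -0.061]]
chips top [[-0.046, -0.074], [-0.043, 0.037], [0.006, -0.024], [0.029, 0.059], [0.044, -0.063]]
pointer 0.16 [0.42810536] [ 1.3 -0.9 -3.  -0.2]
pointer 0.166 [0.38554216] [-0.4 -0.4 -1.1  0.1]
pointer 0.172 [0.33942278] [-2.2  0.   0.8  0.5]
handle [np.float64(0.4415336460144004), np.float64(0.0057716249549455804), 0.115] hinge [np.float64(0.6578437275642035), np.float64(-0.03435254008206885), 0.115] tray [np.float64(0.5332332999957421), np.float64(-0.24007624153915724), 0]
```

```bash
cat > d.py <<'E'
# usage: d.py x y z [tool-y heading deg]: shift in tool axes + twist
from h import *
s=read_state(); M=R.from_rotvec(s['orientation']).as_matrix()
a=[float(v) for v in sys.argv[1:]]
print('t',round(s['t'],2),'tcp',s['tool_pos'].round(4),'F',s['force'].round(1),'open',round(s['opening'],4),'q',s['q'].round(2))
print('tool y heading',round(np.degrees(np.arctan2(M[1,1],M[0,1])),2),'z',M[:,2].round(3))
if len(a)>=3: print('shift',(M.T@(np.array(a[:3])-s['tool_pos'])).round(4))
if len(a)>3:
    h=np.degrees(np.arctan2(M[1,1],M[0,1])); print('twist',round(-np.radians((a[3]-h+90)%180-90),4))
E
python3 -m creep '[[0,0,-0.005,-0.125,0],[0,0,-0.005,-0.125,0],[0,0,-0.005,-0.125,0],[0,0,-0.005,-0.125,0],[0,0,-0.005,-0.125,0],[0,0,-0.005,-0.125,0],[0,0,-0.005,-0.125,0],[0,0,-0.005,-0.125,0],[0,0,-0.005,-0.125,0],[0,0,-0.005,-0.125,0],[0,0,-0.005,-0.125,0],[0,0,-0.005,-0.125,0]]'
python3 -m creep '[[0.02,0.036,0,0,0],[0.02,0.036,0,0,0],[0.02,0.036,0,0,0],[0.02,0.036,0,0,0],[0.02,0.036,0,0,0],[0.02,0.036,0,0,0],[0.02,0.036,0,0,0],[0.02,0.036,0,0,0]]'
python3 d.py .427 .332 .29 20.9
```

```text
t: 2.65
tool_pos: [0.2549, -0.5431, 0.2899]
orientation: [1.769, 2.596, 0.0]
force: [0.0, 0.1, -0.3]
opening: 0.093
t: 3.32
tool_pos: [0.4671, -0.2885, 0.2899]
orientation: [1.777, 2.59, -0.0]
force: [0.1, -0.9, -0.3]
opening: 0.0929
t 3.32 tcp [ 0.4671 -0.2885  0.2899] F [ 0.1 -0.9 -0.3] open 0.0929 q [-0.65 -0.03  1.54  0.    1.63 -1.01]
tool y heading 21.08 z [ 0.001 -0.    -1.   ]
shift [ 5.934e-01  1.858e-01 -4.000e-04]
twist 0.0031
```

```bash

python3 -m creep '[[0.037,0.0116,0,0,0],[0.037,0.0116,0,0,0],[0.037,0.0116,0,0,0],[0.037,0.0116,0,0,0],[0.037,0.0116,0,0,0],[0.037,0.0116,0,0,0],[0.037,0.0116,0,0,0],[0.037,0.0116,0,0,0]]'
python3 - <<'E'
from h import *
c=cp('wrist'); save(read_camera('wrist'),'w1.png'); print(c[3],c[4].round(2).tolist())
np.save('w1c.npy',np.array([c[0],c[1],c[2],*c[3],*c[4].ravel()]))
print([(d['pixel'],d['confidence']) for d in tip_of('wrist','pointer_knob')],[(d['pixel'],d['confidence']) for d in tip_of('wrist','hinge')])
E
```

```text
t: 3.98
tool_pos: [0.4457, 0.021, 0.2899]
orientation: [1.777, 2.59, 0.001]
force: [1.0, 0.5, -0.2]
opening: 0.0935
[0.41806078 0.09019137 0.44322653] [[0.93, 0.35, 0.1], [0.36, -0.9, -0.25], [0.0, 0.27, -0.96]]
[([545.6, 105.7], 0.82)] [([487.5, 297.3], 0.69), ([430.1, 331.4], 0.33)]
```

View pics/w1.png

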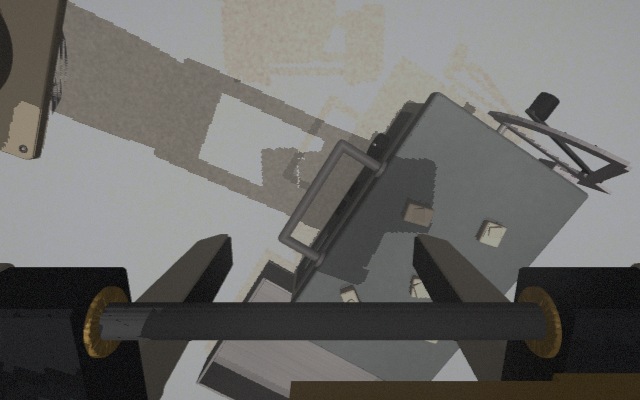

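```bash
cat > m4.py <<'E'
from h import *
exec(open('m3.py').read().split('for sel')[0].replace('from h import *',''))
v=np.load('w1c.npy'); w=(v[0],v[1],v[2],v[3:6],v[6:].reshape(3,3))
A=onz(w,(435,94),.125);B=onz(w,(588,196),.125);print('front+y',A,'back+y',B,np.linalg.norm(A-B),'yaw',np.arctan2(*(B-A)[1::-1]))
wk=np.array([543,106.])
def full(q,wt=1):
    p=q[:3]; r=list(np.array(res(p))) 
    r+=list((proj(w,W(p,-.09,.14,.125))-(435,94)))+list((proj(w,W(p,.09,.14,.125))-(588,196)))
    X=W(p,.085-.118*np.cos(q[3]),.166,.115+.118*np.sin(q[3]))
    kt=np.array((361,133))/2.85+[145,125]; ks=np.array((603,182))/5+[260,170]
    r+=list(proj(c,X)-kt)+list(proj(s,X)-ks)+list(proj(w,X)-wk)
    return r
f=least_squares(full,[.574,-.018,-.18,.4],loss='soft_l1'); print(f.x.round(4),f.fun.round(1)[-12:], np.round(full(f.x)[-10:],1))
print('handle',np.round(W(f.x,-.135,0,.115),4))
E
python3 m4.py
```

```text
front+y [0.50845552 0.13045458 0.125     ] back+y [0.68346275 0.09910354 0.125     ] 0.17779318615729134 yaw -0.1772611683791474
[ 0.5723 -0.0212 -0.1758  0.43  ] [ 1.4  0.   0.7 -2.3  2.8 -1.   0.2 -0.3 -2.  -1.1 -0.3  1.8] [ 0.7 -2.3  2.8 -1.   0.2 -0.3 -2.  -1.1 -0.3  1.8]
handle [0.4394 0.0024 0.115 ]
```

```bash

python3 -m creep '[[0.037,0.0116,0,0,0],[0.037,0.0116,0,0,0],[0.037,0.0116,0,0,0],[0.037,0.0116,0,0,0],[0.03,0.0116,0,0,0],[0,0,0,0,0]]'
python3 - <<'E'
from h import *
c=cp('wrist'); save(read_camera('wrist'),'w2.png'); st=read_state(); print(st['tool_pos'])
for d in tip_of('wrist','scraper_center'): print(d['pixel'],d['confidence'],onz(c,d['pixel'],.035).round(4))
for d in silhouettes('wrist','scraper_center')[:2]:
      m=d['region'].astype(np.uint8)
      cs,_=cv2.findContours(m,cv2.RETR_EXTERNAL,cv2.CHAIN_APPROX_NONE)
      k=max(cs,key=cv2.contourArea).reshape(-1,2)
      print(d['pixel'],k.min(0),k.max(0),cv2.minAreaRect(np.array([onz(c,p,.07)[:2]*1000 for p in k],np.float32)))
np.save('w2c.npy',np.array([c[0],c[1],c[2],*c[3],*c[4].ravel()]))
E
```

```text
t: 4.63
tool_pos: [0.4361, 0.2097, 0.2894]
orientation: [-1.773, -2.592, -0.002]
force: [0.5, -0.2, 0.4]
opening: 0.0929
[0.43638241 0.20743478 0.28935965]
[352.8, 57.7] 0.57 [0.4237 0.3329 0.035 ]
[538.8, 115.3] 0.39 [0.6437 0.3529 0.035 ]
[356.8, 62.4] [343   0] [371 131] ((429.8670959472656, 320.3901062011719), (27.38848114013672, 123.34490966796875), 22.123096466064453)
[270.5, 8.6] [253   0] [282  17] ((329.4136657714844, 339.3810119628906), (27.566429138183594, 14.731167793273926), 21.24823570251465)
```

View pics/w2.png

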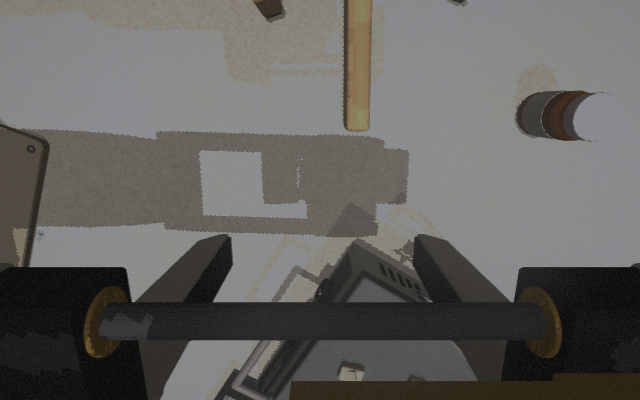

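```bash
python3 - <<'E'
from h import *
v=np.load('w2c.npy'); w=(v[0],v[1],v[2],v[3:6],v[6:].reshape(3,3))
e=onz(w,(357.5,130),.07); e2=onz(w,(359,4),.07); print(e,e2)
d=(e2-e)[:2];d/=np.linalg.norm(d); print(np.degrees(np.arctan2(d[1],d[0]))-90, e[:2]+.075*d)
im=cv2.imread('pics/w2.png')[0:140,240:440]; cv2.imwrite('pics/w2c.png',cv2.resize(im,None,fx=4,fy=4))
E
python3 d.py .425 .332 .2 21.5
```

```text
[0.45411791 0.2646726  0.07      ] [0.40951368 0.37474274 0.07      ]
22.05949899879144 [0.42595022 0.33418218]
t 4.78 tcp [0.4367 0.2052 0.2894] F [ 1.6  0.4 -0.2] open 0.0929 q [ 0.33 -0.21  1.71 -0.    1.64 -0.03]
tool y heading 21.08 z [-0.    -0.001 -1.   ]
shift [0.1226 0.0347 0.0893]
twist -0.0074
```

View pics/w2c.png

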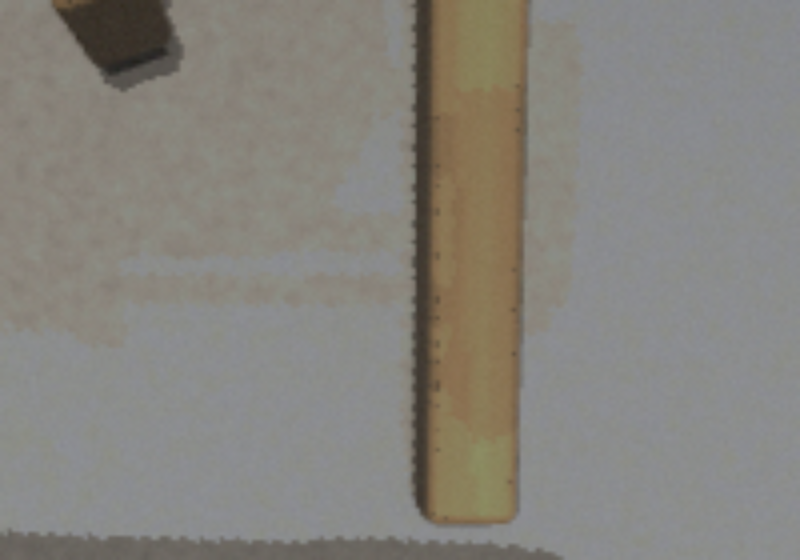

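```bash

python3 -m creep '[[0.0308,0.0088,0.01,-0.005,0],[0.0308,0.0088,0.02,-0.005,0],[0.0308,0.0088,0.03,0,0],[0.0308,0.0088,0.03,0,0],[0,0,0.03,0,0],[0,0,0,0,0],[0,0,0,0,0]]'
python3 d.py .4255 .333 .05 21.7
```

```text
t: 5.37
tool_pos: [0.4239, 0.3282, 0.1712]
orientation: [-1.766, -2.597, 0.007]
force: [-0.5, -0.0, -0.2]
opening: 0.093
t 5.37 tcp [0.4239 0.3282 0.1712] F [-0.5 -0.  -0.2] open 0.093 q [ 0.56 -0.    1.73 -0.    1.41  0.19]
tool y heading 21.57 z [-0.004 -0.003 -1.   ]
shift [0.0041 0.0038 0.1212]
twist -0.0023
```

```bash

python3 -m creep '[[0,0.001,0.03,0,0],[0,0.0005,0.03,0,0],[0,0,0.03,0,0],[0,0,0.02,0,0],[0,0,0.01,0,0],[0,0,0,0,0],[0,0,0,0,255],[0,0,0,0,255],[0,0,0,0,255],[0,0,0,0,255],[0,0,0,0,255],[0,0,0,0,255]]' 30
python3 d.py
```

```text
t: 6.37
tool_pos: [0.426, 0.3314, 0.0533]
orientation: [1.764, 2.599, 0.001]
force: [0.0, 1.3, 0.5]
opening: 0.0575
t 6.37 tcp [0.426  0.3314 0.0533] F [0.  1.3 0.5] open 0.0575 q [ 0.57  0.13  1.83 -0.    1.19  0.19]
tool y heading 21.67 z [ 0.001  0.001 -1.   ]
```

```bash

python3 -m creep '[[0,0,0,0,255],[0,0,0,0,255],[0,0,0,0,255],[0,0,0,0,255],[0,0,0,0,255],[0,0,0,0,255],[0,0,0,0,255],[0,0,0,0,255],[0,0,0,0,255],[0,0,0,0,255],[0,0,0,0,255],[0,0,0,0,255]]' 30
python3 d.py
```

```text
t: 7.37
tool_pos: [0.4257, 0.3312, 0.0527]
orientation: [1.764, 2.599, 0.0]
force: [0.6, 0.9, -0.2]
opening: 0.0239
t 7.37 tcp [0.4257 0.3312 0.0527] F [ 0.6  0.9 -0.2] open 0.0239 q [0.57 0.13 1.83 0.   1.19 0.19]
tool y heading 21.66 z [ 0.  0. -1.]
```

```bash

python3 -m creep '[[0,0,-0.02,0,255],[0,0,-0.03,0,255],[0,0,-0.03,0,255],[0,0,-0.02,-0.113,255],[0,0,-0.02,-0.113,255],[0,0,-0.02,-0.113,255],[0,0,-0.02,-0.113,255],[0,0,-0.02,-0.113,255],[0,0,-0.02,-0.113,255],[0,0,-0.02,-0.113,255],[0,0,-0.02,-0.113,255],[0,0,-0.01,-0.113,255]]' 30
python3 d.py .590 .084 .3 79.9
```

```text
t: 8.37
tool_pos: [0.426, 0.3313, 0.3052]
orientation: [0.267, 3.128, 0.002]
force: [0.5, 1.0, -2.0]
opening: 0.0239
t 8.37 tcp [0.426  0.3313 0.3052] F [ 0.5  1.  -2. ] open 0.0239 q [ 0.57 -0.05  1.54 -0.    1.65 -0.83]
tool y heading 80.25 z [ 0.002  0.001 -1.   ]
shift [-0.2035 -0.216   0.0052]
twist 0.0061
```

```bash

python3 -m creep '[[-0.015,-0.016,0,0.006,255],[-0.0265,-0.028,0,0,255],[-0.0265,-0.028,0,0,255],[-0.0265,-0.028,0,0,255],[-0.0265,-0.028,0,0,255],[-0.0265,-0.028,0,0,255],[-0.0265,-0.028,0,0,255],[-0.0265,-0.028,0,0,255],[-0.003,-0.004,0,0,255],[0,0,0,0,255],[0,0,0,0,255]]' 30
python3 d.py .590 .084 .18 79.9
python3 - <<'E'
from h import *
save(read_camera('scene'),'s3.png');save(read_camera('wrist'),'w3.png')
E
```

```text
t: 9.28
tool_pos: [0.5864, 0.082, 0.3019]
orientation: [-0.287, -3.127, -0.001]
force: [-0.4, 0.6, -2.6]
opening: 0.0236
t 9.28 tcp [0.5864 0.082  0.3019] F [-0.4  0.6 -2.6] open 0.0236 q [ 0.05  0.09  1.4   0.    1.65 -1.34]
tool y heading 79.52 z [-0.002  0.    -1.   ]
shift [-0.0034  0.0025  0.1219]
twist -0.0066
```

View pics/s3.png

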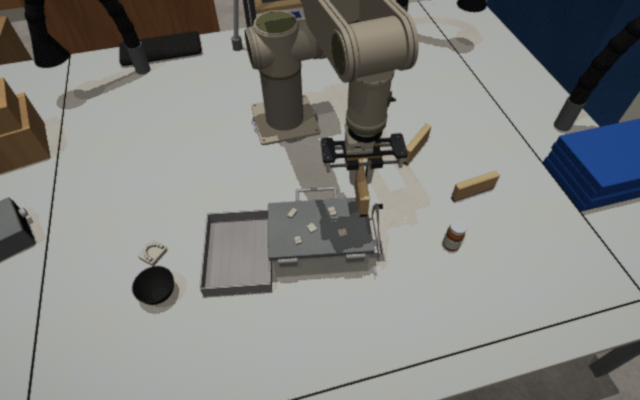

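View pics/w3.png

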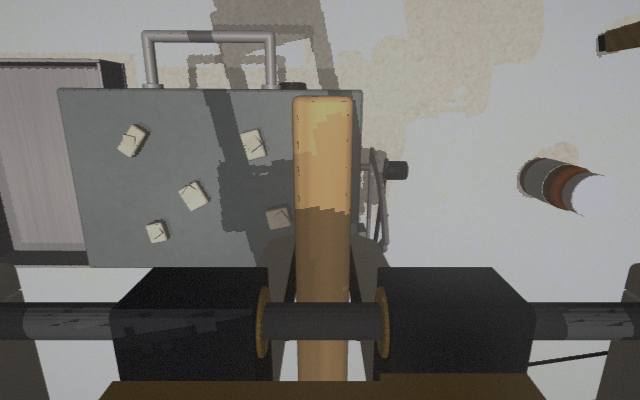

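```bash

python3 -m creep '[[-0.0035,0.0025,0.02,-0.006,255],[0,0,0.03,0,255],[0,0,0.03,0,255],[0,0,0.02,0,255],[0,0,0.01,0,255],[0,0,0.006,0,255],[0,0,0,0,255],[0,0,0,0,255]]' 30
python3 d.py .590 .084 .178 79.9
```

```text
t: 10.05
tool_pos: [0.5913, 0.0844, 0.1882]
orientation: [0.274, 3.128, 0.0]
force: [-0.4, 0.1, -1.8]
opening: 0.0241
t 10.05 tcp [0.5913 0.0844 0.1882] F [-0.4  0.1 -1.8] open 0.0241 q [ 0.06  0.14  1.55  0.    1.45 -1.34]
tool y heading 79.97 z [ 0.002  0.    -1.   ]
shift [ 0.0013 -0.0006  0.0101]
twist 0.0013
```

```bash

python3 -m creep '[[0,0,0.004,0,255],[0,0,0.003,0,255],[0,0,0.002,0,255],[0,0,0,0,255]]' 30
python3 -m creep '[[0,0,0.001,0,255],[0,0,0.001,0,255],[0,0,0,0,255]]'
```

```text
t: 10.38
tool_pos: [0.5909, 0.0837, 0.1776]
orientation: [0.276, 3.129, 0.0]
force: [0.0, -0.0, -2.1]
opening: 0.0236
t: 10.63
tool_pos: [0.591, 0.0838, 0.1775]
orientation: [0.276, 3.129, 0.0]
force: [-5.1, 0.5, 8.8]
opening: 0.0239
```

```bash

python3 -m creep '[[0,0,-0.001,0,255],[0,-0.005,0,0,255],[0,-0.01,0,0,255],[0,-0.012,0,0,255],[0,-0.012,0,0,255],[0,-0.012,0,0,255],[0,-0.012,0,0,255],[0,-0.012,0,0,255],[0,-0.012,0,0,255],[0,-0.012,0,0,255],[0,-0.01,0,0,255],[0,0,0,0,255]]' 
python3 d.py
python3 - <<'E'
from h import *
save(read_camera('scene')[150:320,180:420],'s4.png');save(read_camera('wrist'),'w4.png')
E
```

```text
t: 11.63
tool_pos: [0.5716, -0.0265, 0.1775]
orientation: [0.279, 3.128, -0.001]
force: [-0.3, -0.6, 6.1]
opening: 0.0239
t 11.63 tcp [ 0.5716 -0.0265  0.1775] F [-0.3 -0.6  6.1] open 0.0239 q [-0.14  0.08  1.63 -0.    1.42 -1.53]
tool y heading 79.81 z [ 0.001 -0.001 -1.   ]
```

View pics/s4.png

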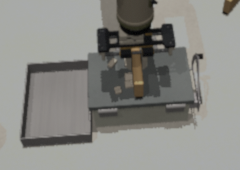

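View pics/w4.png

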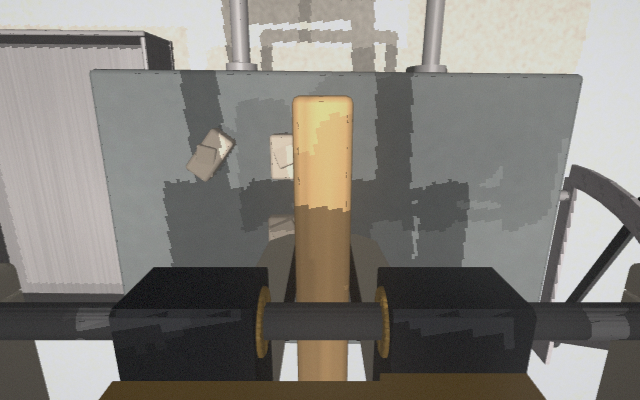

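```bash

python3 -m creep '[[0,-0.006,0,0,255],[0,-0.011,0,0,255],[0,-0.011,0,0,255],[0,-0.011,0,0,255],[0,-0.011,0,0,255],[0,-0.011,0,0,255],[0,-0.011,0,0,255],[0,-0.01,0,0,255],[0,-0.01,0,0,255],[0,-0.009,-0.0005,0,255],[0,-0.009,0,0,255],[0,-0.009,0,0,255]]' 
python3 -m creep '[[0,-0.009,-0.0005,0,255],[0,-0.009,0,0,255],[0,-0.009,0,0,255],[0,0,0,0,255],[0,0,0,0,255]]' 
python3 d.py .5456 -.1686 .1775
python3 - <<'E'
from h import *
save(cv2.resize(read_camera('scene')[150:320,180:420],None,fx=3,fy=3),'s5.png');save(read_camera('wrist'),'w5.png')
E
```

```text
t: 12.73
tool_pos: [0.5506, -0.1417, 0.1775]
orientation: [0.277, 3.129, 0.001]
force: [1.2, 4.7, 4.6]
opening: 0.0238
t: 13.15
tool_pos: [0.5453, -0.1682, 0.1767]
orientation: [-0.278, -3.127, 0.0]
force: [-0.4, -0.6, -1.4]
opening: 0.0238
t 13.15 tcp [ 0.5453 -0.1682  0.1767] F [-0.4 -0.6 -1.4] open 0.0238 q [-0.39  0.08  1.64 -0.    1.42 -1.78]
tool y heading 79.85 z [-0.002 -0.    -1.   ]
shift [-0.0004 -0.0003 -0.0008]
```

View pics/s5.png

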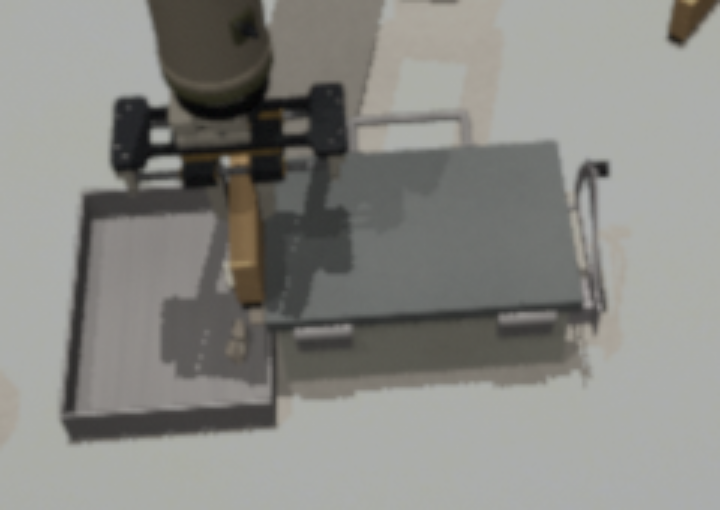

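View pics/w5.png

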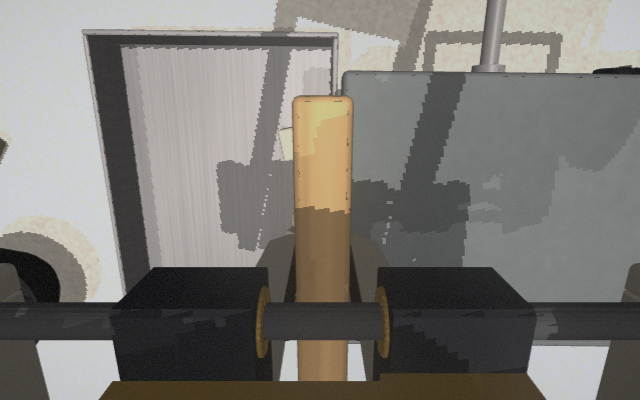

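```bash

python3 -m creep '[[0,0,-0.01,0,255],[0,0,-0.02,0,255],[0,0,-0.03,0,255],[0,0,-0.03,0,255],[0,0.03,-0.03,0,255],[0,0.04,-0.01,0,255],[0,0.04,0,0,255],[0,0.04,0,0,255]]'
python3 - <<'E'
from h import *
save(cv2.resize(read_camera('scene')[150:320,180:420],None,fx=3,fy=3),'s6.png')
c=cp('scene')
for d in tip_of('scene','chip0_center')[:9]: print(d['pixel'],round(d['confidence'],2),onz(c,d['pixel'],.008).round(3))
E
```

```text
t: 13.92
tool_pos: [0.5731, -0.0185, 0.3099]
orientation: [0.276, 3.126, -0.0]
force: [0.2, -0.2, -3.4]
opening: 0.0239
[319.8, 197.1] 0.46 [0.393 0.03  0.008]
[268.0, 238.0] 0.42 [ 0.501 -0.159  0.008]
```

View pics/s6.png

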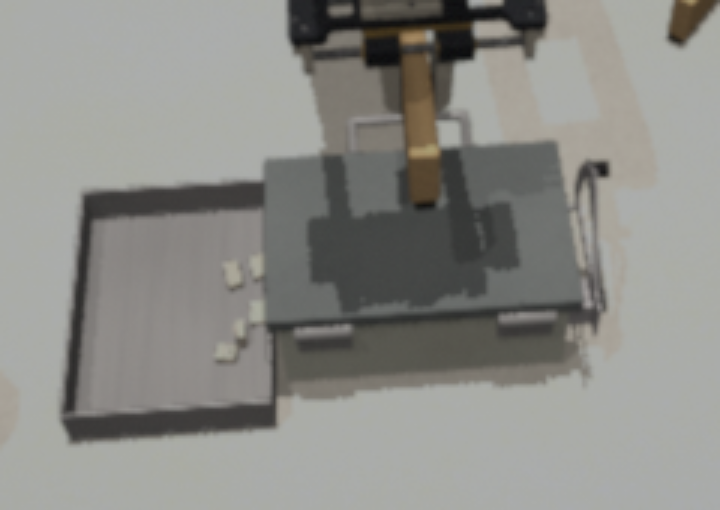

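```bash

python3 -m creep '[[0.012,0.017,0,0,255],[0.023,0.0318,0,0,255],[0.023,0.0318,0,0,255],[0.023,0.0318,0,0,255],[0.023,0.0318,0,0,255],[0.023,0.0318,0,0,255],[0.023,0.0318,0,0,255],[0.023,0.0318,0,0,255],[0.023,0.0318,0,0,255],[0.011,0.0145,0.02,0,255],[0,0,0.03,0,255],[0,0,0.03,0,255]]'
python3 - <<'E'
from h import *
save(cv2.resize(read_camera('top')[120:260,220:460],None,fx=3,fy=3),'t7.png')
save(cv2.resize(read_camera('scene')[150:320,180:420],None,fx=3,fy=3),'s7.png')
E
python3 d.py .42 .30 .0527
```

```text
t: 15.02
tool_pos: [0.4184, 0.2992, 0.228]
orientation: [0.27, 3.127, 0.003]
force: [0.8, 0.2, -2.5]
opening: 0.0239
t 15.12 tcp [0.4154 0.2962 0.2219] F [-1.1  0.1 -2.5] open 0.0239 q [ 0.52 -0.1   1.74 -0.    1.52 -0.88]
tool y heading 80.01 z [-0.008 -0.005 -1.   ]
shift [-0.005   0.0056  0.1692]
```

View pics/t7.png

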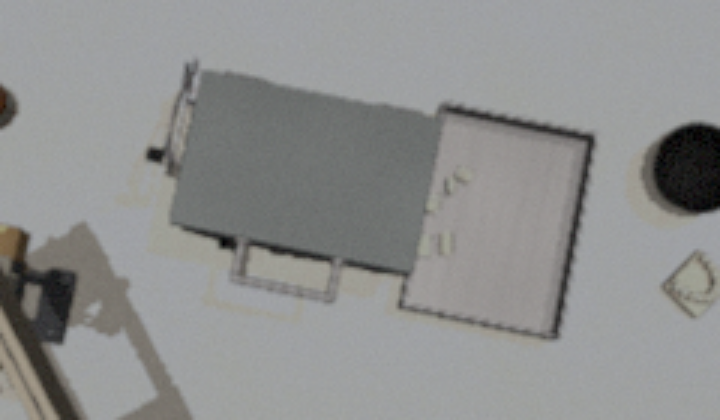

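View pics/s7.png

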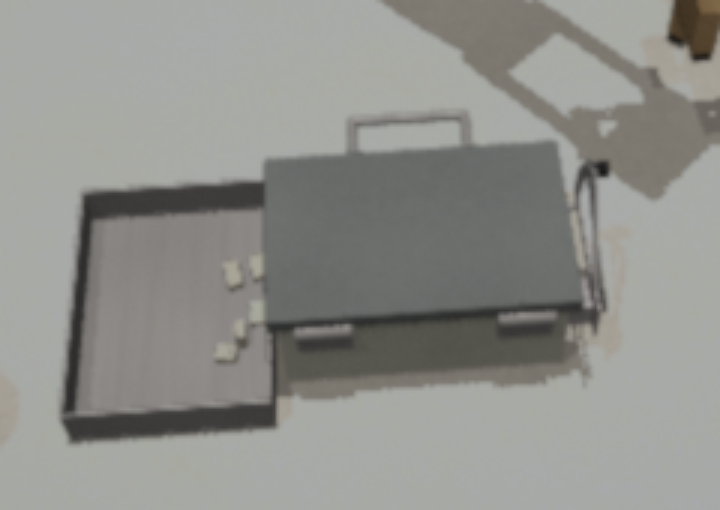

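```bash

python3 -m creep '[[0,0,0.02,0,255],[0,0,0.03,0,255],[0,0,0.03,0,255],[0,0,0.03,0,255],[0,0,0.025,0,255],[0,0,0.012,0,255],[0,0,0.006,0,255],[0,0,0,0,255],[0,0,0,0,255]]'
python3 d.py .42 .30 .0532
```

```text
t: 15.87
tool_pos: [0.4198, 0.2981, 0.0761]
orientation: [0.276, 3.128, 0.002]
force: [0.1, -0.2, -1.6]
opening: 0.0237
t 15.87 tcp [0.4198 0.2981 0.0761] F [ 0.1 -0.2 -1.6] open 0.0237 q [ 0.52  0.03  1.88 -0.    1.22 -0.88]
tool y heading 79.91 z [ 0.002  0.001 -1.   ]
shift [0.0002 0.0019 0.0229]
```

```bash

python3 -m creep '[[0,0,0.01,0,255],[0,0,0.006,0,255],[0,0,0.004,0,255],[0,0,0.002,0,255],[0,0,0.001,0,255],[0,0,0,0,255]]'
python3 d.py
```

```text
t: 16.37
tool_pos: [0.4185, 0.2977, 0.0526]
orientation: [-0.275, -3.129, 0.0]
force: [-7.2, -4.1, 13.5]
opening: 0.0238
t 16.37 tcp [0.4185 0.2977 0.0526] F [-7.2 -4.1 13.5] open 0.0238 q [ 0.52  0.06  1.9  -0.    1.18 -0.88]
tool y heading 79.94 z [-0. -0. -1.]
```

```bash

python3 -m creep '[[0,0,-0.001,0,255],[0,0,0,0,0],[0,0,0,0,0],[0,0,0,0,0],[0,0,0,0,0],[0,0,0,0,0],[0,0,0,0,0],[0,0,0,0,0],[0,0,-0.01,0,0],[0,0,-0.03,0,0],[0,0,-0.04,0,0],[0,0,-0.04,0,0]]'
python3 -m creep '[[0,0,-0.04,0,110],[0,0,-0.04,0,110],[0,0,-0.03,0,110],[0,0,0,0,110]]'
python3 - <<'E'
from h import *
save(read_camera('scene'),'s8.png')
E
python3 d.py .4394 .0024 .25 -10.1
```

```text
t: 17.37
tool_pos: [0.4175, 0.2969, 0.1732]
orientation: [-0.276, -3.127, 0.002]
force: [0.6, 0.9, 0.3]
opening: 0.0911
t: 17.7
tool_pos: [0.4211, 0.2991, 0.2916]
orientation: [0.275, 3.119, 0.012]
force: [1.1, 0.1, 1.1]
opening: 0.0706
t 17.75 tcp [0.4204 0.2986 0.2878] F [-1.3 -0.2 -0.5] open 0.0669 q [ 0.52 -0.13  1.64  0.    1.62 -0.88]
tool y heading 79.93 z [ 0.008  0.004 -1.   ]
shift [-0.0703 -0.2886  0.0366]
twist -1.5703
```

View pics/s8.png

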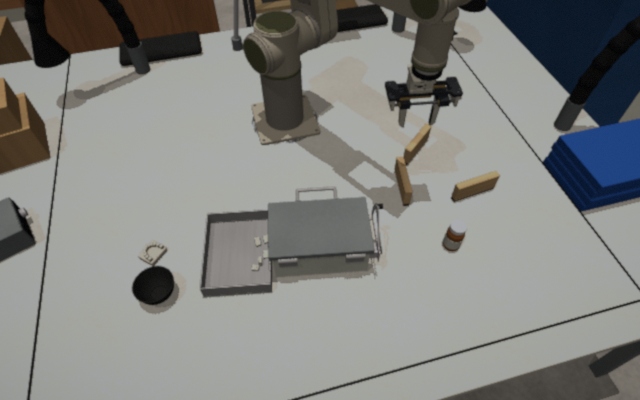

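```bash

python3 -m creep '[[-0.004,-0.018,0,0,150],[-0.0088,-0.036,0,0,150],[-0.0088,-0.036,0,0,150],[-0.0088,-0.036,0,0,150],[-0.0088,-0.036,0,0,150],[-0.0088,-0.036,0,0,150],[-0.0088,-0.036,0,0,150],[-0.0088,-0.036,0,0,150],[-0.004,-0.018,0,0,150]]'
python3 -m creep '[[0,0,0,0.125,150],[0,0,0,0.125,150],[0,0,0,0.125,150],[0,0,0,0.125,150],[0,0,0,0.125,150],[0,0,0,0.125,150],[0,0,0,0.125,150],[0,0,0,0.125,150],[0,0,0,0.125,150],[0,0,0,0.125,150],[0,0,0,0.125,150],[0,0,0,0.125,150]]'
python3 -m creep '[[0,0,0,0.07,150],[0,0,0,0,150],[0,0,0,0,150]]'
python3 d.py .4394 .0024 .25 -10.1
python3 - <<'E'
from h import *
c=cp('wrist'); save(read_camera('wrist'),'w9.png')
np.save('w9c.npy',np.array([c[0],c[1],c[2],*c[3],*c[4].ravel()]))
E
```

```text
t: 18.5
tool_pos: [0.4358, -0.0015, 0.2809]
orientation: [-0.279, -3.127, 0.002]
force: [-0.7, 1.0, -1.1]
opening: 0.0385
t: 19.5
tool_pos: [0.436, 0.0019, 0.2808]
orientation: [-2.34, -2.093, 0.002]
force: [-0.4, 0.5, -1.5]
opening: 0.0384
t: 19.75
tool_pos: [0.4361, 0.0019, 0.2812]
orientation: [-2.403, -2.021, 0.002]
force: [0.4, 0.6, 0.4]
opening: 0.0379
t 19.75 tcp [0.4361 0.0019 0.2812] F [0.4 0.6 0.4] open 0.0379 q [-0.11 -0.34  1.83 -0.    1.65  0.06]
tool y heading -9.88 z [-0.002  0.    -1.   ]
shift [0.0011 0.0032 0.0312]
twist 0.0039
```

View pics/w9.png

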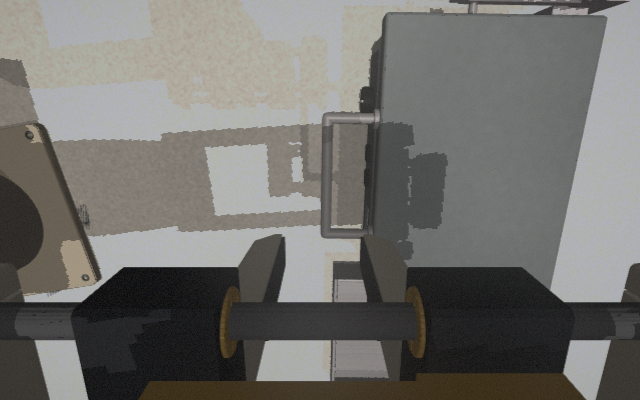

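```bash
python3 - <<'E'
from h import *
v=np.load('w9c.npy'); w=(v[0],v[1],v[2],v[3:6],v[6:].reshape(3,3))
for p in ((327,115),(327,234),(327,175),(386,13)): print(p,onz(w,p,.115 if p[0]<380 else .125).round(4))
E
python3 - <<'E'
from h import *
for n in('top','scene','wrist'):
  read_camera(n);c=cp(n)
  for d in tip_of(n,'lid_handle')[:2]: print(n,d['pixel'],round(d['confidence'],2),onz(c,d['pixel'],.115).round(4))
E
```

```text
(327, 115) [0.4501 0.0619 0.115 ]
(327, 234) [ 0.4311 -0.0492  0.115 ]
(327, 175) [0.441  0.0085 0.115 ]
(386, 13) [0.5098 0.1325 0.125 ]
top [268.8, 172.8] 0.19 [0.5824 0.1612 0.115 ]
scene [316.1, 191.3] 0.72 [0.4495 0.0046 0.115 ]
wrist [326.8, 175.6] 0.95 [0.4414 0.0077 0.115 ]
```

```bash
python3 d.py .441 .006 .107 -10.1
```

```text
t 20.1 tcp [0.4367 0.0018 0.2821] F [ 0.5 -0.2  0.8] open 0.0377 q [-0.11 -0.34  1.83  0.    1.65  0.06]
tool y heading -9.99 z [-0.  0. -1.]
shift [0.0048 0.0035 0.1751]
twist 0.002
```

```bash

python3 -m creep '[[0.0045,0.003,0.02,0,150],[0,0,0.03,0,150],[0,0,0.03,0,150],[0,0,0.025,0,150],[0,0,0.02,0,150],[0,0,0.01,0,150],[0,0,0,0,150],[0,0,0,0,150]]'
python3 d.py .441 .006 .107
python3 - <<'E'
from h import *
save(read_camera('wrist'),'w10.png')
E
```

```text
t: 20.77
tool_pos: [0.4405, 0.0057, 0.1476]
orientation: [-2.407, -2.019, 0.0]
force: [0.4, 0.3, 0.3]
opening: 0.0386
t 20.77 tcp [0.4405 0.0057 0.1476] F [0.4 0.3 0.3] open 0.0386 q [-0.1  -0.26  2.01  0.    1.39  0.07]
tool y heading -10.01 z [-0.  0. -1.]
shift [0.0003 0.0005 0.0406]
```

View pics/w10.png

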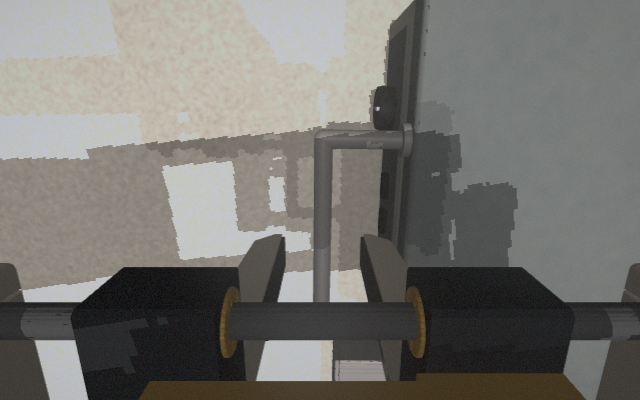

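Bar (column ~322) lies between the fingers, lid edge clear. Lower and close.

```bash

python3 -m creep '[[0,0,0.01,0,150],[0,0,0.015,0,150],[0,0,0.01,0,150],[0,0,0.006,0,150],[0,0,0,0,150],[0,0,0,0,255],[0,0,0,0,255],[0,0,0,0,255],[0,0,0,0,255],[0,0,0,0,255],[0,0,0,0,255],[0,0,0,0,255]]' 25
python3 -m creep '[[0,0,0,0,255],[0,0,0,0,255],[0,0,0,0,255],[0,0,0,0,255]]' 25
python3 d.py
```

```text
t: 21.82
tool_pos: [0.4403, 0.0058, 0.1063]
orientation: [-2.407, -2.019, 0.0]
force: [-3.4, 1.0, 3.8]
opening: 0.0089
t: 22.15
tool_pos: [0.4403, 0.0058, 0.1062]
orientation: [-2.407, -2.019, 0.0]
force: [-4.4, 1.1, 4.4]
opening: 0.009
t 22.15 tcp [0.4403 0.0058 0.1062] F [-4.4  1.1  4.4] open 0.009 q [-0.1  -0.22  2.06  0.    1.3   0.07]
tool y heading -10.02 z [-0.  0. -1.]
```

```bash
cat > m5.py <<'E'
from h import *
exec(open('m3.py').read().split('for sel')[0].replace('from h import *',''))
v=np.load('w1c.npy'); w=(v[0],v[1],v[2],v[3:6],v[6:].reshape(3,3))
obs={'top':(c,np.array((361,133))/2.85+[145,125]),'scene':(s,np.array((603,182))/5+[260,170]),'w':(w,np.array([543,106.]))}
for p in ([.573,-.0195,-.177],[.573,-.0165,-.177],[.573,-.0225,-.177]):
  al=[]
  for k,(cc,o) in obs.items():
    r=lambda t:proj(cc,W(p,.085-.118*np.cos(t[0]),.166,.115+.118*np.sin(t[0])))-o
    # two-parameter: angle + lateral
    g=least_squares(r,[.4]); r2=lambda t:proj(cc,W(p,.085-.118*np.cos(t[0]),t[1],.115+.118*np.sin(t[0])))-o
    g2=least_squares(r2,[.4,.166],x_scale=[.1,.01]); al.append((k,g.x.round(3),g.fun.round(1),g2.x.round(3)))
  r3=lambda t:np.concatenate([ (proj(cc,W(p,.085-.118*np.cos(t[0]),t[1],.115+.118*np.sin(t[0])))-o)/(2 if k=='w' else 1) for k,(cc,o) in obs.items()])
  g=least_squares(r3,[.4,.166],x_scale=[.1,.01]);print(al,'joint',g.x.round(3),g.fun.round(1))
E
python3 m5.py
```

```text
[('top', array([0.399]), array([-0.3,  0. ]), array([0.402, 0.165])), ('scene', array([0.431]), array([-1.3, -1. ]), array([0.332, 0.171])), ('w', array([0.417]), array([ 0.1, -0.3]), array([0.418, 0.166]))] joint [0.414 0.166] [-0.4 -0.3 -1.2 -0.8  0.  -0.5]
[('top', array([0.398]), array([-1.2,  0. ]), array([0.411, 0.162])), ('scene', array([0.356]), array([-0.7, -0.4]), array([0.32 , 0.169])), ('w', array([0.409]), array([ 1.1, -4.3]), array([0.423, 0.163]))] joint [0.419 0.163] [-0.4 -0.2 -1.3 -1.   0.  -0.5]
[('top', array([0.401]), array([ 0.6, -0. ]), array([0.394, 0.168])), ('scene', array([0.84]), array([ 0.9, -0.8]), array([0.345, 0.174])), ('w', array([0.423]), array([-1. ,  3.6]), array([0.413, 0.169]))] joint [0.409 0.17 ] [-0.4 -0.4 -1.2 -0.6  0.  -0.4]
```

```bash

python3 -m creep '[[0,0.0002,-0.0082,0,255],[0,0.0005,-0.0082,0,255],[0,0.0008,-0.0082,0,255],[0,0.0011,-0.0082,0,255],[0,0.0014,-0.0081,0,255],[0,0.0017,-0.0081,0,255],[0,0.002,-0.008,0,255],[0,0.0023,-0.0079,0,255],[0,0.0026,-0.0078,0,255],[0,0.0029,-0.0077,0,255],[0,0.0032,-0.0076,0,255],[0,0,0,0,255]]' 30
python3 -m creep '[[0,0,0,0,255],[0,0,0,0,255],[0,0,0,0,255]]' 
python3 d.py
python3 - <<'E'
from h import *
s=read_state(); dz=s['tool_pos'][2]-.1062; print('theta from z',np.arcsin(dz/.22))
for n in('top','scene','wrist'):
  im=read_camera(n); save(im,n+'11.png')
im=cv2.imread('pics/scene11.png')[160:290,250:410]; cv2.imwrite('pics/s11c.png',cv2.resize(im,None,fx=4.5,fy=4.5,interpolation=cv2.INTER_CUBIC))
E
```

```text
t: 23.15
tool_pos: [0.4578, 0.0025, 0.1956]
orientation: [-2.405, -2.018, 0.004]
force: [-12.4, 0.9, -0.7]
opening: 0.009
t: 23.4
tool_pos: [0.4572, 0.0026, 0.1941]
orientation: [-2.405, -2.017, 0.005]
force: [-11.0, 1.9, -0.3]
opening: 0.009
t 23.4 tcp [0.4572 0.0026 0.1941] F [-11.    1.9  -0.3] open 0.009 q [-0.11 -0.24  1.91 -0.    1.48  0.07]
tool y heading -10.02 z [-0.004  0.    -1.   ]
theta from z 0.41086444872190353
```

View pics/s11c.png

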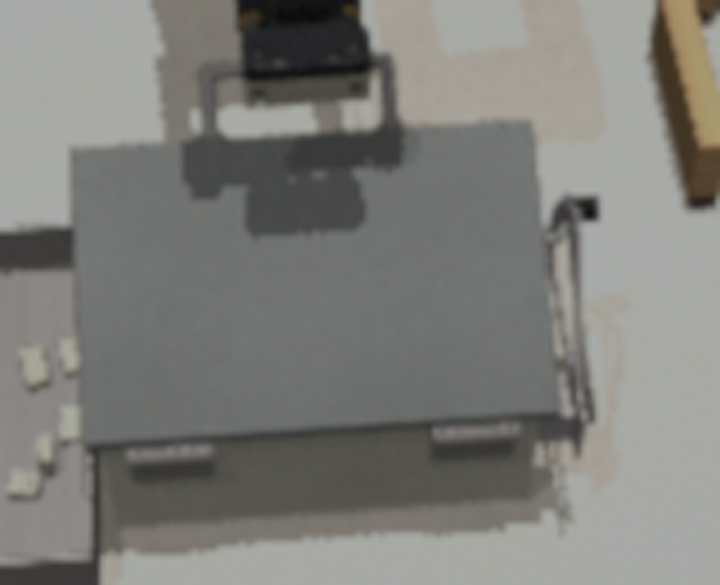

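View pics/wrist11.png

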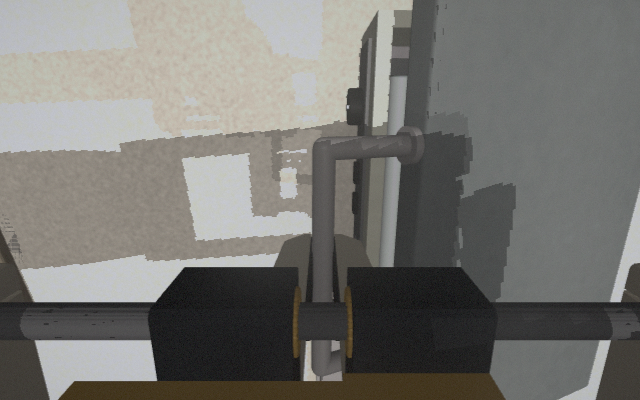

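View pics/top11.png

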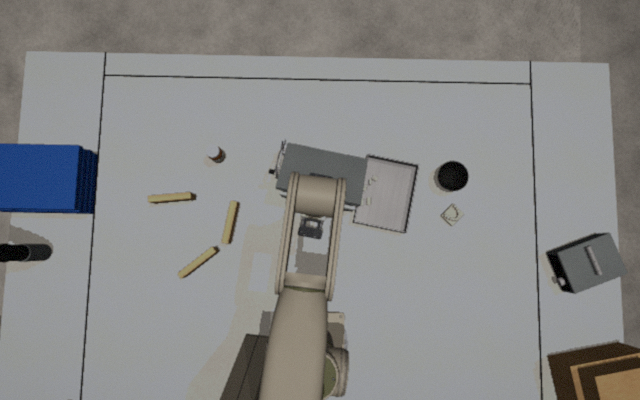

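```bash
python3 - <<'E'
from h import *
exec(open('m3.py').read().split('for sel')[0].replace('from h import *',''))
p=[.573,-.0195,-.177]
for y,o in((.14,(530,122)),(-.14,(71,150))):
    o=np.array(o)/4.5+[250,160]
    def r(t):
        C,S=np.cos(t[0]),np.sin(t[0]); u,ww=.175,.01
        return proj(s,W(p,.085-u*C+ww*S,y,.115+u*S+ww*C))-o
    g=least_squares(r,[.4]);print(g.x,g.fun)
    # reference: same for shut lid
for y,o in((.14,(527,137)),(-.14,(42,165))):
    o=np.array(o)/5+[260,170]
    print('shut residual',proj(s,W(p,-.09,y,.125))-o)
E
```

```text
[0.30989548] [-0.71392265 -0.28220805]
[0.33978397] [-0.80888656  0.28416465]
shut residual [-0.30735927 -1.99447165]
shut residual [-1.30866566 -0.45278404]
```

```bash
python3 - <<'E'
from h import *
exec(open('m3.py').read().split('for sel')[0].replace('from h import *',''))
w=cp('wrist')
print('grasp px', proj(w,read_state()['tool_pos']+[0,0,.008]))
for p in([.573,-.0195,-.177],):
 for t in(.31,.35,.41,.45):
  C,S=np.cos(t),np.sin(t)
  f=lambda u,y,ww:W(p,.085-u*C+ww*S,y,.115+u*S+ww*C)
  print(t,'corner',proj(w,f(.22,.05,0)).round(1),'foot',proj(w,f(.178,.05,0)).round(1),'lidfront@y.14top',proj(w,f(.175,.14,.01)).round(1),'bot',proj(w,f(.175,.1,-.01)).round(1),'scene',proj(s,f(.175,.14,.01)).round(1),proj(s,f(.175,-.14,.01)).round(1))
im=cv2.imread('pics/wrist11.png')[0:200,290:640]; cv2.imwrite('pics/w11c.png',cv2.resize(im,None,fx=2.25,fy=2.25))
im=cv2.imread('pics/scene11.png')[170:260,350:400]; cv2.imwrite('pics/s11d.png',cv2.resize(im,None,fx=6.5,fy=6.5))
E
```

```text
grasp px [323.56859298 269.09280209]
0.31 corner [309.9 156. ] foot [389.6 152.3] lidfront@y.14top [419.  -60.8] bot [390.7  49.2] scene [367.1 186.8] [265.2 194.2]
0.35 corner [315.5 158.8] foot [396.8 154.3] lidfront@y.14top [430. -68.] bot [397.2  47.2] scene [367.4 186.1] [264.9 193.4]
0.41 corner [326.6 163.6] foot [409.7 157.5] lidfront@y.14top [449.4 -79.9] bot [409.1  44. ] scene [367.9 185.1] [264.5 192.5]
0.45 corner [336.1 167.2] foot [419.8 159.8] lidfront@y.14top [464.7 -88.5] bot [418.5  41.7] scene [368.3 184.6] [264.3 192.1]
```

View pics/w11c.png

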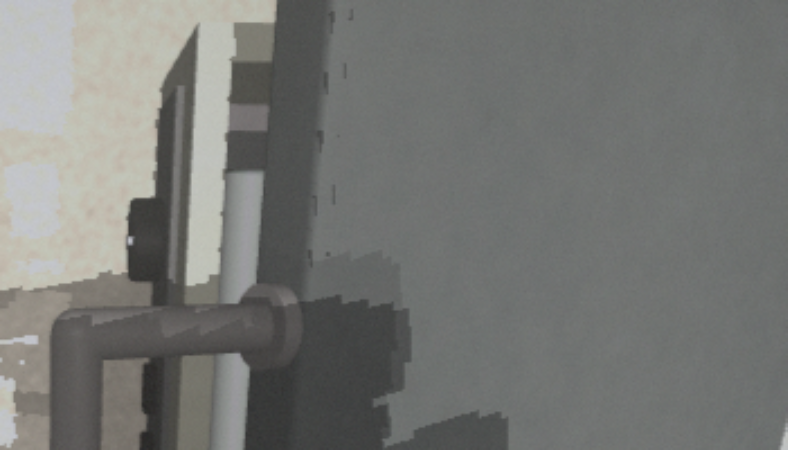

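View pics/s11d.png

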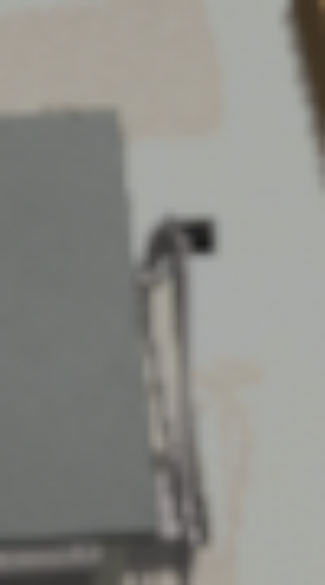

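```bash

python3 -m creep '[[0,0,0,0,255],[0,0,0,0,255],[0,0,0,0,255],[0,0,0,0,255],[0,0,0,0,255],[0,0,0,0,255]]'
python3 - <<'E'
from h import *
s=read_state(); print(s['t'],s['tool_pos'].round(4),np.abs(s['dq']).max().round(4),s['force'].round(1),s['opening'].round(4))
im=read_camera('scene'); save(im,'s12.png'); c=cp('scene')
for q in('cast','bowl','flask','tray'): print(q,[(d['pixel'],onz(c,d['pixel'],0).round(3)[:2]) for d in tip_of('scene',q)[:1]])
close_job()
E
```

```text
t: 24.05
tool_pos: [0.4572, 0.0026, 0.194]
orientation: [-2.405, -2.017, 0.005]
force: [-11.0, 1.5, -1.1]
opening: 0.0092Traceback (most recent call last):
  File "<stdin>", line 2, in <module>
AttributeError: 'float' object has no attribute 'round'
```

```bash

python3 - <<'E'
from h import *
s=read_state(); print(s['t'],s['tool_pos'].round(4),np.abs(s['dq']).max(),s['force'].round(1))
im=read_camera('scene'); save(im,'s12.png'); c=cp('scene')
for q in('cast','bowl','flask','tray'): print(q,[(d['pixel'],onz(c,d['pixel'],0).round(3)[:2]) for d in tip_of('scene',q)[:1]])
E
```

```text
24.05 [0.4572 0.0026 0.194 ] 0.0015459714047221533 [-11.    1.5  -1.1]
cast [([156.4, 253.8], array([ 0.463, -0.485]))]
bowl [([160.6, 294.4], array([ 0.598, -0.479]))]
flask [([450.8, 244.1], array([0.66, 0.36]))]
tray [([239.9, 258.5], array([ 0.543, -0.251]))]
```

View pics/s12.png

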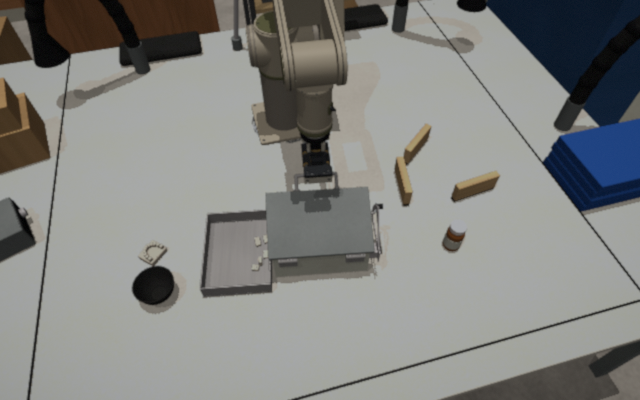

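The picture shows the lid held up, the chips in the tray around (260,250), the scraper standing at (403,180), and the bystanders where they started.

```bash
python3 -c "
from plant import close_job; print(close_job())"
```

```text
the job is handed in; nothing more can be done
None
```

The job is handed in at about 24 s of the 72 s allowed. I took the rightmost of the three look-alike scrapers and wiped all five chips off the shut lid into the tray in one pass. I stood the scraper on the bench at about (0.42, 0.30), let go and clear of unit and tray. Then I gripped the bow handle and lifted the lid to about 0.41 rad, where the arm is still holding it.

**Last checks**
- **Lid angle:** about 0.41 rad from the tool height, and 0.40–0.42 from the wrist picture.
- **Pointer angle:** the joint fit of the three cameras gives about 0.41 rad. Its arm and the lid's index pin were too small in the pictures to compare directly.
- **Hold:** the arm is still (joint speeds below 0.002 rad/s) and the grip is firm. The arm also pushes on the lid with a steady 11 N or so, mostly towards the hinge, which I left as it was.
- **Chips:** all five are visible in the tray.
- **Bystanders and pointer:** the pointer and the bystanders look unmoved. The network readings differ from the start by up to 13 mm, the cast most, which I take as network noise because they look unchanged in the pictures.

**Checks that disagreed**
- A lid angle from the scene camera alone came out at 0.31–0.34 rad. That view moves only about 2 pixels over 0.14 rad, so I set it aside.
- The scene camera alone also gave scattered pointer angles, from 0.32 to 0.84 rad depending on the unit pose assumed.

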